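# Brace the fuse jar and unscrew its tight cap

### The arm

A 6-joint arm with a two-finger parallel gripper is mounted at the origin on the work surface. World frame = base frame: x ahead of the robot, y to its left, z up, the work surface at z = 0. Lengths are in m, angles in rad, forces in N, time in s.
With the tool pointing down it reaches from about 0.25 to 0.725 m from the base axis. Payload 4 kg.
Tool frame: the origin (TCP) lies midway between the tips of the shut fingers; the grasp point (between the pads) lies 19 mm behind it (manip.pinch_z is the z of the grasp point in the tool frame, in m); z points along the fingers, y is the line along which they close (so a half turn about z gives the same grasp; the last joint's range is limited). The gripper opens to 85 mm and grips with 20 to 120 N. Pads are 22 mm wide; open, the fingers measure 114 mm over their backs; the gripper's body (76 mm by 85 mm) begins 54 mm behind the grasp point. The pads swing forward as they close: fully open they stand 13 mm farther back than shut.
Start: joints at [-1.118, 0.241, 0.005, 1.335, 0, 1.571], TCP at [0.219, -0.45, 0.231] pointing down, gripper open.
Joint ranges: [-2.72, 2.72], [-1.05, 1.87], [-1.09, 1.28], [-1.99, 2.15], [-1.42, 1.44], [-3.14, 3.14]. Speed limits (rad/s): [2.79, 2.79, 3.14, 3.14, 3.14, 3.14].

### API

Orientations are given as [roll, pitch, yaw] about the fixed x, y, z axes, in that order (R = Rz(yaw) Ry(pitch) Rx(roll)).
In Python, from plant import manip, optics gives the robot as it stands. The module is installed in compiled form; this text tells all that it offers.
- The arm moves only by the shell command python3 -m jog 'ROWS' [FORCE]. ROWS is JSON, a list of rows, each an object with "offset": the shift along the world's x, y, z in units of 30 mm (1.0 is 30 mm), a list of three; "roll": the turn about the world's z in units of 6 degrees (1.0 is 6 degrees); "claw": the opening, from 0 (shut) to 1 (fully open). In form: [{"offset": [x, y, z], "roll": roll, "claw": claw}, ...]. A call has 1 to 10 rows; each row shifts and turns the commanded pose from where the row before left it; what a row does not reach is not made up. A row lasts 1/12 s, in which the tool goes at most 41.7 mm and 7.16 degrees, less where a joint would pass 70% of its speed; a pose out of reach is approached as far as the arm can. A call is refused whole if a number of a shift passes 1 or a number of a turn 1, either way. A call with a gripper value outside its range is refused whole. The fingers move at their own pace and stop on an object; FORCE is the grip in N (left out, the last holds). Time passes only in rows, so rows that do not move let the fingers close. It gives the time, the measured TCP pose, the force, the opening and the grip force at its end, in the units of the state.
- manip.read_state(): the state, without advancing time (a new reading comes with each control period).
- optics.snapshot(name): name is "scene" or "top"; returns the picture (400x640x3 uint8, red, green, blue); there is no depth.
- optics.get_calibration(name): a dict with "vfov" (degrees; the focal length in pixels is half the picture's height over the tangent of half this angle, whatever the lens; pixels are square), "cx", "cy" (the principal point, pixels), "position" and "attitude" of the camera in the world. Camera axes: x right, y up, looking along -z (the intrinsics and any distortion apply to the point x, -y, -z); pixel columns grow to the right and rows downward; lengths in m; the calibration is good to about 2 mm. A picture is of the moment at which its call begins. get_calibration takes no time and is no camera call.
- manip.sign_off(): hands the job in; it is judged then, once.
The state is a dict: "time": time; "q": joint angles; "qd": joint speeds; "tau": joint torques, N m; "position": TCP position; "tool_rot": TCP orientation; "ft_force": force on the tool from outside, world axes, zero at the start; "wrist_torque": the same for the moment, N m; "finger_gap": opening from 0.0 (shut) to 1.0 (fully open); "finger_force": force on a finger pad.
Only numpy, scipy, OpenCV 4.12 (cv2) and the standard library are available. Lean on these libraries where they do the work, as an engineer would, in place of code of your own. Each camera call takes 0.05 s, during which the arm holds its last target. There are 200 camera calls.

### The job

Pick up the square fuse jar and seat it, cap still on, fully down in the wooden jar brace so that it cannot turn; then unscrew its tight cap anticlockwise until the thread lets go, and lift the cap straight off. Finish while still holding the cap in the gripper, level and centred about 2 cm clear above the mouth of the jar, with the jar still seated and untouched in the brace: do not put the cap down or let go. Leave the other things lying about on the counter where they are.

Things in the scene. Friction and masses are not known exactly. Their poses are not given: they have to be found in the camera images.
- jar: Square clear plastic jar of white-and-brass cartridge fuses, loose, about 0.3 kg. Body 64 x 64 mm (x, y), 58 mm tall, then a round neck (37 mm across, 47 over its lugs) up to 76 mm. Origin: centre of its underside, z up, x and y square to its sides; alike every quarter turn. Can be carried by its closed cap. The other jar is round.
- seal (a joint): Height of the sprung rubber seal ring on the jar's mouth, m: 0 under the closed cap (ring top 80 mm above the jar's underside, pushing the cap up with about 10 N, which makes it tight), up to 0.003 once the cap lets go (ring top at 83 mm).
- cap: The jar's round black ribbed screw cap, 56 mm across, 30 mm tall (upper 14 mm solid, below it a hollow skirt), 60 g, loose but screwed on. Origin: centre of its underside (the skirt's lower rim), z up. Closed, that is 64 mm above the jar's underside and 6 mm above the jar's flat shoulder; jar with cap is 94 mm tall. See point cap_top for the thread.
- cap_top (a point): Centre of the cap's top, 30 mm above its underside. Three-lug thread, no pitch: the cap keeps its height as it turns anticlockwise (from above) on the jar. It starts 0 to 6 degrees from its tight stop, lets go at 45 and meets a hard stop at 89 (lift at 60 to 75). Turning takes some 0.2 to 0.6 N m: the jar turns along unless braced.
- brace_floor (a point): Wooden jar brace screwed to the counter: a square walled pocket on a plywood board. This point: centre of the pocket's floor, 8 mm above the counter; x, y square to its walls, z up. Pocket 71 x 71 mm inside: the jar fits at any quarter turn with 3.5 mm play each side and can turn some 6 degrees each way in it.
- brace_rim (a point): Centre of the brace's mouth, 47 mm above the counter, at the top of its outward-flared lips. The mouth is about 88 mm wide there; the straight pocket walls (10 mm thick) end 34 mm above the counter. Outside about 96 mm square; the board below reaches 75 mm to either side along x.
- round_jar: Bystander: closed round clear jar with a black cap, 62 mm across, 85 mm tall, origin at the centre of its underside. Not to be moved.
- breaker0: Bystander: white circuit breaker lying flat, about 80 x 75 x 18 mm, origin under its body. Not to be moved.
- breaker1: Bystander: a second breaker like the first.
- screwdriver: Bystander: screwdriver lying on the counter, 180 mm long. Not to be moved.
Mind the look-alikes: they are no part of the job. What is meant by the cap is not red or yellow, and is the smaller of those in its own colour.

How it is judged:
By the outcome, as a careful person would: the job done as asked, in the order asked, and still so for the second after the job is handed in, while the arm keeps its last pose, push and grip.
It also fails if it takes over 42 s, if anything falls off the work surface, if the arm or the gripper's body presses on something with over 40 N, if the wrist force passes 120 N, or if a joint passes its speed limit or range.

## Working session

There is one attempt and no reset: what is moved stays moved. The work goes in short steps, Python scripts to look and compute and a shell command to move; the robot and the scene stay as the last step left them, time stands still between calls to the robot, and variables do not carry over. Pictures are saved under pics/ and viewed, at most 12 in all, crops included, and the job is handed in when it is done.

```bash
mkdir -p pics; python3 - <<'E'
from plant import manip, optics
import cv2
for n in ("scene","top"):
    im=optics.snapshot(n); cv2.imwrite(f"pics/{n}0.png",im[:,:,::-1]); print(n,optics.get_calibration(n))
print(manip.read_state(), manip.pinch_z)
E
```

```text
scene {'vfov': 45.394778320991584, 'cx': 325.1344532665815, 'cy': 201.43954342814712, 'position': array([ 1.09607205, -0.26967397,  0.99890474]), 'attitude': array([0.60340599, 0.01099161, 0.99658039])}
top {'vfov': 42.851308135748404, 'cx': 317.83968611643934, 'cy': 195.8111177797864, 'position': array([0.34384149, 0.0704109 , 1.42117199]), 'attitude': array([ 0.16420031, -0.02043121, -1.56307269])}
{'time': 0.1, 'q': array([-1.11799175e+00,  2.41366843e-01,  3.83486533e-03,  1.33519482e+00,
        1.08847452e-05,  1.57079590e+00]), 'qd': array([-8.95303684e-04, -2.43786322e-03,  4.12242257e-03,  1.28629382e-03,
        7.55494187e-04, -4.08638510e-05]), 'tau': array([ 6.61079230e-04, -3.73137724e+01,  2.53010219e+01,  1.08290155e-02,
        4.80150720e-05, -1.46441204e-05]), 'position': array([ 0.21849569, -0.44909268,  0.2304782 ]), 'tool_rot': array([-3.13966218e+00, -1.08855511e-05,  4.52804986e-01]), 'ft_force': array([-0.89480702,  0.22310633, -0.89239225]), 'wrist_torque': array([-0.03222488, -0.00693621, -0.05097148]), 'finger_force': 0.0, 'finger_gap': 1.0010914694344406} -0.0187
```

View pics/scene0.png

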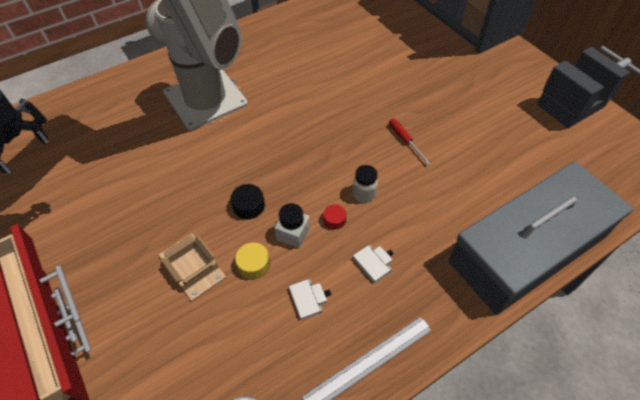

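View pics/top0.png

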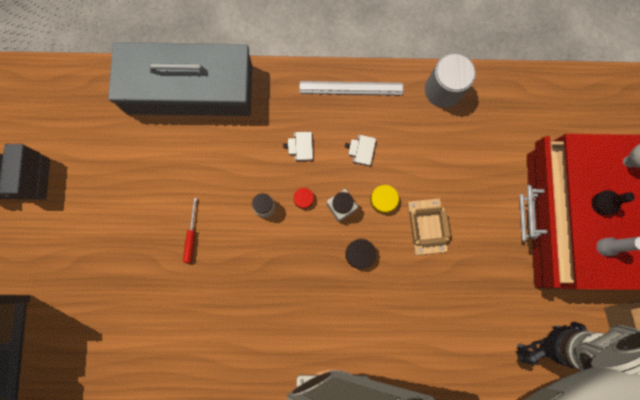

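Candidates for the cap: black cap at scene (291,216)/top (343,203) sits on the square white jar. The loose black disc at scene (248,201)/top (362,254) is larger. The black cap at scene (366,175)/top (263,205) is on the round jar. Red and yellow lids are excluded. The one on the square jar fits, so I'll confirm it in a crop.

```bash
cat > h.py <<'E'
import numpy as np, cv2
from scipy.spatial.transform import Rotation as R
from plant import manip, optics
class Cam:
    def __init__(s,n):
        c=optics.get_calibration(n); s.f=200/np.tan(np.radians(c["vfov"]/2)); s.c=np.array([c["cx"],c["cy"]])
        s.p=np.array(c["position"]); s.R=R.from_euler("xyz",c["attitude"]).as_matrix()
    def ray(s,px):
        u=(np.array(px,float)-s.c)/s.f; d=s.R@[u[0],-u[1],-1]; return d/np.linalg.norm(d)
    def plane(s,px,z):
        d=s.ray(px); return s.p+d*(z-s.p[2])/d[2]
    def proj(s,P):
        l=s.R.T@(np.array(P,float)-s.p); return s.c+s.f*np.array([l[0],-l[1]])/-l[2]
def tri(a,pa,b,pb):
    A=np.zeros((3,3));v=np.zeros(3)
    for c,p in((a,pa),(b,pb)):
        d=c.ray(p);M=np.eye(3)-np.outer(d,d);A+=M;v+=M@c.p
    return np.linalg.solve(A,v)
def blob(im,box,fn):
    x0,y0,x1,y1=box; m=fn(im[y0:y1,x0:x1].astype(int)).astype(np.uint8)
    n,l,st,ce=cv2.connectedComponentsWithStats(m); k=1+np.argmax(st[1:,4])
    return ce[k]+[x0,y0],st[k]+[x0,y0,0,0,0]
sc,tp=Cam("scene"),Cam("top")
E
python3 - <<'E'
from h import *
a=cv2.imread("pics/scene0.png");b=cv2.imread("pics/top0.png")
z=lambda i,x,y,w,h,k:cv2.resize(i[y:y+h,x:x+w],None,fx=k,fy=k,interpolation=cv2.INTER_CUBIC)
cv2.imwrite("pics/crop1.png",np.vstack([z(a,150,180,200,75,4),z(b,320,180,160,60,5)]))
dark=lambda i:i.max(2)<45
for nm,A,B in(("cap",(270,195,315,230),(325,185,362,215)),("loose",(225,180,270,222),(340,235,385,275)),("round",(350,160,385,190),(248,190,280,212))):
    pa,sa=blob(a,A,dark);pb,sb=blob(b,B,dark);print(nm,pa,sa,pb,sb,tri(sc,pa,tp,pb))
E
```

```text
Traceback (most recent call last):
  File "h.py", line 21, in blob
    n,l,st,ce=cv2.connectedComponentsWithStats(m); k=1+np.argmax(st[1:,4])
                                                       ~~~~~~~~~^^^^^^^^^^
ValueError: attempt to get argmax of an empty sequence
```

View pics/crop1.png

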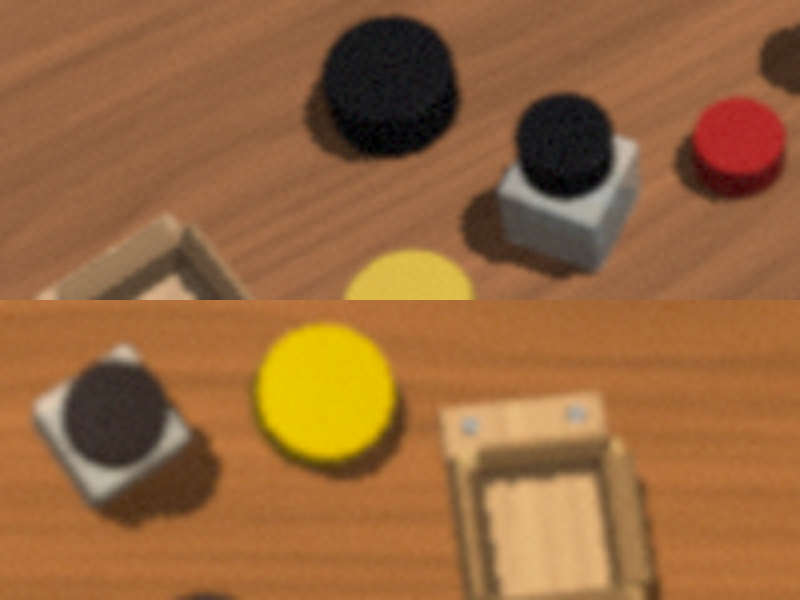

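The crop confirms it: the smaller black cap, at scene (291,216)/top (343,203), sits on the square clear jar, and the loose black one is clearly larger. Next I'll measure the cap and jar, and look closely at the brace.

```bash
python3 - <<'E'
from h import *
a=cv2.imread("pics/scene0.png");b=cv2.imread("pics/top0.png")
dark=lambda i:(i.max(2)<75)&(i.max(2)-i.min(2)<25)
for nm,A,B in(("cap",(270,195,315,230),(325,185,362,218)),("round",(350,160,385,190),(248,190,280,220))):
    pa,sa=blob(a,A,dark);pb,sb=blob(b,B,dark);print(nm,pa,sa,pb,sb,tri(sc,pa,tp,pb))
x0,y0,x1,y1=322,182,364,226
def ang(c): return np.degrees(np.arctan2(c[1],c[0]))
# jar: grey or black mask at top
i=b[y0:y1,x0:x1].astype(int); m=((i.max(2)-i.min(2)<30)).astype(np.uint8)
n,l,st,ce=cv2.connectedComponentsWithStats(m);k=1+np.argmax(st[1:,4]);print(st[k])
pts=np.argwhere(l==k)[:,::-1]+[x0,y0]
bx=cv2.boxPoints(cv2.minAreaRect(pts.astype(np.float32)))
P=np.array([tp.plane(p,0.058) for p in bx]);e=np.diff(np.vstack([P,P[:1]]),axis=0)
print("jar box",bx,P.mean(0),np.linalg.norm(e,axis=1),[ang(v)%90 for v in e])
print("cap top view at z=.094:",tp.plane(pb if 0 else blob(b,(325,185,362,218),dark)[0],0.094))
z=lambda i,x,y,w,h,k:cv2.resize(i[y:y+h,x:x+w],None,fx=k,fy=k,interpolation=cv2.INTER_CUBIC)
cv2.imwrite("pics/crop2.png",np.hstack([z(a,150,225,80,80,5),z(b,395,185,80,80,5)]))
E
```

```text
cap [290.83232323 216.30909091] [280 204  23  26 495] [342.63       202.52333333] [334 193  19  20 300] [ 0.54922767 -0.02161699  0.07800197]
round [365.57925072 175.32276657] [355 166  22  20 347] [264.39130435 203.89371981] [257 195  16  18 207] [0.54483782 0.18904645 0.07604329]
[  7  10  27  28 481]
jar box [[326.141   202.20134]
 [345.06714 188.95302]
 [357.89264 207.27516]
 [338.9665  220.52348]] [ 0.54631536 -0.02135005  0.058     ] [0.06328997 0.06083971 0.06294368 0.06052793] [np.float64(35.7974118477642), np.float64(34.772335800697704), np.float64(35.51833778343163), np.float64(35.09559488666796)]
cap top view at z=.094: [ 0.54677799 -0.02052838  0.094     ]
```

View pics/crop2.png

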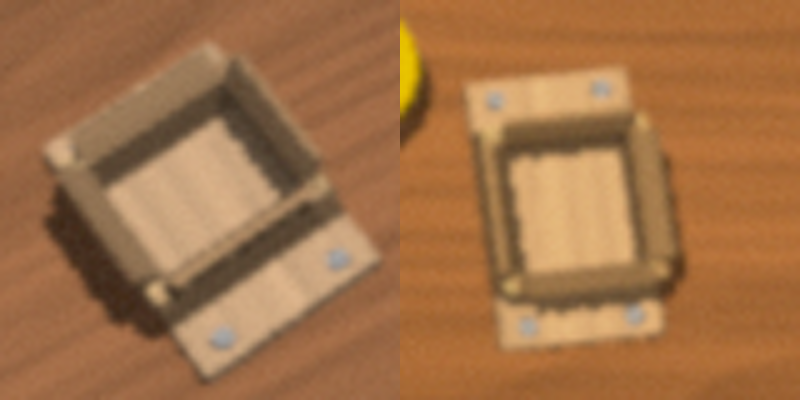

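Left half is the scene view of the brace, right half the top view. Top-view board corners are about (408,202), (440.6,198.6), (447.6,251.4), (415.4,255). The screws and mouth rim are also visible.

```bash
python3 - <<'E'
from h import *
def rep(n,c,px,z):
    P=np.array([c.plane(p,z) for p in px]);e=np.roll(P,-1,0)-P
    print(n,P.mean(0).round(4),np.linalg.norm(e,axis=1).round(4),(np.degrees(np.arctan2(e[:,1],e[:,0]))%90).round(1))
    return P
T=lambda l:[(395+x/5,185+y/5) for x,y in l]; S=lambda l:[(150+x/5,225+y/5) for x,y in l]
rep("board",tp,T([(65,85),(228,68),(263,332),(102,350)]),.008)
rep("screws",tp,T([(94,100),(202,90),(235,315),(127,327)]),.008)
rep("rim top",tp,T([(80,125),(242,115),(275,270),(108,292)]),.045)
rep("rim scene",sc,S([(210,45),(325,188),(158,298),(50,152)]),.045)
P=rep("floor top visible",tp,T([(120,155),(228,150),(236,265),(128,275)]),.008)
for p,s in(((380,262),"BR"),((208,380),"B")): print(s,sc.plane(S([p])[0],.008))
# jar from scene view: cap top-face centre at .094; yellow/red circle check
a=cv2.imread("pics/scene0.png")
i=a[195:232,270:315].astype(int);m=((i.max(2)<75)&(i.max(2)-i.min(2)<25))
C=np.array([.5468,-.0205])
for z,r in((.094,.028),(.064,.028)):
    t=np.linspace(0,6.28,40);q=np.array([sc.proj([C[0]+r*np.cos(u),C[1]+r*np.sin(u),z]) for u in t]);print(z,q.min(0),q.max(0))
print(manip.read_state()["time"])
E
```

```text
board [ 0.4946 -0.265   0.008 ] [0.0932 0.149  0.0906 0.1493] [6.6 5.7 6.8 6.7]
screws [ 0.4949 -0.265   0.008 ] [0.0616 0.1271 0.0609 0.128 ] [5.9 6.6 6.8 6.9]
rim top [ 0.4949 -0.2628  0.045 ] [0.0895 0.0861 0.0922 0.092 ] [ 4.1 10.2  8.   8.2]
rim scene [ 0.4993 -0.2652  0.045 ] [0.0977 0.0844 0.0943 0.0845] [7.5 5.9 7.5 8.3]
floor top visible [ 0.4928 -0.2726  0.008 ] [0.0611 0.0646 0.0609 0.0673] [3.2 2.2 5.8 2.4]
BR [ 0.56901005 -0.21020201  0.008     ]
B [ 0.57888804 -0.29928366  0.008     ]
0.094 [277.8595731  201.34293647] [302.53957609 221.95197264]
0.064 [279.05518948 208.58067408] [303.1853994  228.93405494]
0.1
```

Top view puts the brace at (0.495, -0.265), yaw 6.5°, and the jar at (0.547, -0.021), yaw 35.3° (mod 90). The scene view puts both about 4 mm further out in x, so I'll take the middle. Next I'll move above the jar and check against the gripper.

```bash
python3 -m jog '[{"offset":[0.73,0.95,0],"roll":0,"claw":1},{"offset":[0.73,0.95,0],"roll":0,"claw":1},{"offset":[0.73,0.95,0],"roll":0,"claw":1},{"offset":[0.73,0.95,0],"roll":0,"claw":1},{"offset":[0.73,0.95,0],"roll":0,"claw":1},{"offset":[0.73,0.95,0],"roll":0,"claw":1},{"offset":[0.73,0.95,0],"roll":0,"claw":1},{"offset":[0.73,0.95,0],"roll":0,"claw":1},{"offset":[0.73,0.95,0],"roll":0,"claw":1},{"offset":[0.73,0.95,0],"roll":0,"claw":1}]' && python3 -m jog '[{"offset":[0.73,0.95,-0.5],"roll":0,"claw":1},{"offset":[0.73,0.95,-0.5],"roll":0,"claw":1},{"offset":[0.73,0.95,-0.5],"roll":0,"claw":1},{"offset":[0.73,0.95,-0.5],"roll":0,"claw":1},{"offset":[0.73,0.95,-0.5],"roll":0,"claw":1},{"offset":[0,0,0],"roll":0,"claw":1},{"offset":[0,0,0],"roll":0,"claw":1},{"offset":[0,0,0],"roll":0,"claw":1}]'
python3 - <<'E'
from h import *
print(manip.read_state())
a=optics.snapshot("scene")[:,:,::-1];b=optics.snapshot("top")[:,:,::-1]
cv2.imwrite("pics/a1.png",a);cv2.imwrite("pics/b1.png",b)
z=lambda i,x,y,w,h,k:cv2.resize(i[y:y+h,x:x+w],None,fx=k,fy=k,interpolation=cv2.INTER_CUBIC)
cv2.imwrite("pics/crop3.png",np.hstack([z(a,240,140,100,120,4),z(b,300,150,100,120,4)]))
p=np.array(manip.read_state()["position"]);print(sc.proj(p),tp.proj(p))
E
```

```text
time: 0.93
position: [0.4382, -0.1629, 0.231]
tool_rot: [-3.141, 0.0, 0.453]
ft_force: [0.0, -0.1, 0.2]
finger_gap: 0.997
finger_force: 0.0
time: 1.6
position: [0.5466, -0.0221, 0.1558]
tool_rot: [-3.141, 0.002, 0.453]
ft_force: [0.0, 0.1, -0.0]
finger_gap: 0.997
finger_force: 0.0
{'time': 1.6, 'q': array([-4.02291405e-02,  3.77205206e-01, -5.28429383e-03,  1.19017204e+00,
       -4.49754687e-04,  2.64797787e+00]), 'qd': array([-0.02520913, -0.02933851,  0.00118228,  0.00011385,  0.00239383,
       -0.00071668]), 'tau': array([ 8.17339104e-01, -4.16881013e+01,  2.40404284e+01, -5.25772409e-02,
        4.43763065e-02,  1.36446361e-03]), 'position': array([ 0.54659317, -0.02213745,  0.15575979]), 'tool_rot': array([-3.14110496e+00,  1.85565042e-03,  4.53386515e-01]), 'ft_force': array([ 0.00127277,  0.12623053, -0.00198393]), 'wrist_torque': array([ 0.06290294,  0.01623783, -0.0086429 ]), 'finger_force': 0.0, 'finger_gap': 0.9974187288510644}
[287.13125005 196.05043697] [345.34956721 198.73917864]
```

View pics/crop3.png

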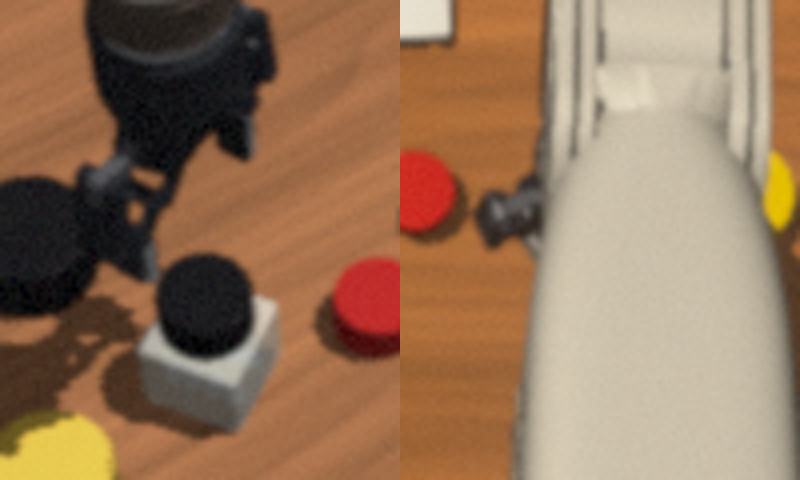

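The left half (scene) shows the open gripper straddling the cap from above. The left fingertip is at about (279,209), the right at about (302,179), and the cap is at (291,216). In the top view the arm hides the jar. Checking the scene camera's bias against these tips.

```bash
python3 - <<'E'
from h import *
s=manip.read_state();p=np.array(s["position"])+[0,0,.013];y=s["tool_rot"][2];d=np.array([-np.sin(y),np.cos(y),0]);e=np.array([np.cos(y),np.sin(y),0])
for k in(.0425,.057,-.0425,-.057):
    print(k,[sc.proj(p+k*d+w*e).round(1) for w in(.011,-.011)])
E
```

```text
0.0425 [array([301.8, 181. ]), array([293.3, 176.9])]
0.057 [array([305.4, 176.4]), array([297. , 172.4])]
-0.0425 [array([279.7, 209. ]), array([271. , 204.5])]
-0.057 [array([275.7, 214. ]), array([267.1, 209.4])]
```

The tip predictions match within about 1 px, so the scene camera is trustworthy. Target for the jar is (0.549, -0.0215) and for the brace (0.499, -0.265). Descending and gripping.

```bash
python3 -m jog '[{"offset":[0.08,0.02,-0.6],"roll":0,"claw":1},{"offset":[0,0,-0.6],"roll":0,"claw":1},{"offset":[0,0,-0.6],"roll":0,"claw":1},{"offset":[0,0,-0.6],"roll":0,"claw":1},{"offset":[0,0,-0.4],"roll":0,"claw":1},{"offset":[0,0,-0.4],"roll":0,"claw":1},{"offset":[0,0,0],"roll":0,"claw":1},{"offset":[0,0,0],"roll":0,"claw":1}]' 
python3 -m jog '[{"offset":[0,0,0],"roll":0,"claw":0.5},{"offset":[0,0,0],"roll":0,"claw":0.5},{"offset":[0,0,0],"roll":0,"claw":0.4},{"offset":[0,0,0],"roll":0,"claw":0.3},{"offset":[0,0,0],"roll":0,"claw":0.3},{"offset":[0,0,0],"roll":0,"claw":0.3},{"offset":[0,0,0],"roll":0,"claw":0.3},{"offset":[0,0,0],"roll":0,"claw":0.3}]' 60
python3 -c "
from h import *
cv2.imwrite('pics/g1.png',cv2.resize(optics.snapshot('scene')[140:260,240:340,::-1],None,fx=5,fy=5,interpolation=2))"
```

```text
time: 2.37
position: [0.5491, -0.0227, 0.0607]
tool_rot: [-3.142, 0.0, 0.451]
ft_force: [-1.6, 0.1, 0.3]
finger_gap: 1.0
finger_force: 0.0
time: 3.03
position: [0.5503, -0.0212, 0.0619]
tool_rot: [3.141, -0.002, 0.453]
ft_force: [-1.7, 1.2, 6.4]
finger_gap: 0.637
finger_force: 62.0
```

View pics/g1.png

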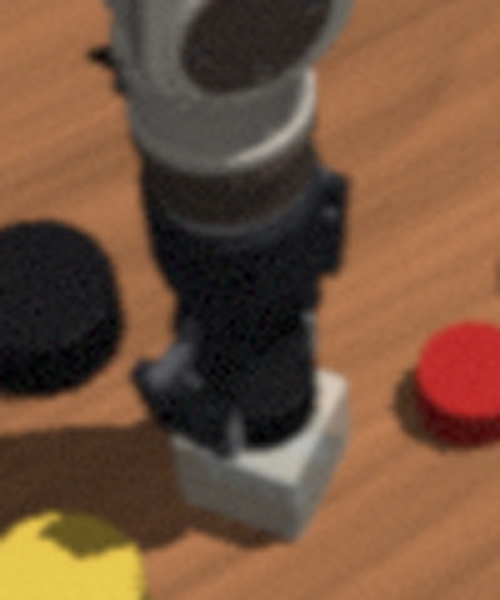

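The pads grip the cap at gap 0.637, about 54 mm, and the tips are just at the shoulder. Lifting.

```bash
python3 -m jog '[{"offset":[0,0,0.2],"roll":0,"claw":0.3},{"offset":[0,0,0.4],"roll":0,"claw":0.3},{"offset":[0,0,0.6],"roll":0,"claw":0.3},{"offset":[0,0,0.6],"roll":0,"claw":0.3},{"offset":[0,0,0.6],"roll":0,"claw":0.3},{"offset":[0,0,0.6],"roll":0,"claw":0.3},{"offset":[0,0,0.3],"roll":0,"claw":0.3},{"offset":[0,0,0],"roll":0,"claw":0.3},{"offset":[0,0,0],"roll":0,"claw":0.3}]' 80
python3 -c "
from h import *
a=optics.snapshot('scene')[:,:,::-1];cv2.imwrite('pics/a2.png',a)
cv2.imwrite('pics/g2.png',cv2.resize(a[110:270,220:350],None,fx=3.75,fy=3.75,interpolation=2))"
```

```text
time: 3.83
position: [0.5495, -0.0215, 0.159]
tool_rot: [-3.142, 0.0, 0.453]
ft_force: [-0.7, -0.0, -4.6]
finger_gap: 0.634
finger_force: 85.2
```

View pics/g2.png

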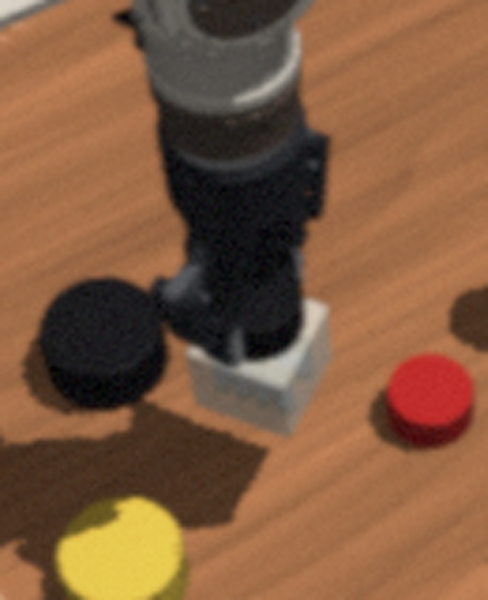

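The jar hangs level from the cap with its bottom corners in the scene at about (271,217), (297,226) and (307,209). Checking its yaw and centre.

```bash
python3 - <<'E'
from h import *
P=np.array([sc.plane((220+x/3.75,110+y/3.75),.097) for x,y in((192,402),(290,435),(328,372))])
e=np.diff(P,axis=0);print(P.round(4),np.linalg.norm(e,axis=1),np.degrees(np.arctan2(e[:,1],e[:,0]))%90,(P[0]+P[2])/2)
for t in(30,35,40):
    r=R.from_euler("z",t,degrees=True).as_matrix()
    print(t,[sc.proj(np.array([.5495,-.0215,.097])+r@[.032*i,.032*j,0]).round(1) for i,j in((1,-1),(1,1),(-1,1),(-1,-1))])
E
```

```text
[[ 0.5384 -0.0648  0.097 ]
 [ 0.5904 -0.0277  0.097 ]
 [ 0.5647  0.0146  0.097 ]] [0.06393259 0.0494428 ] [35.47914578 31.3094155 ] [ 0.55153773 -0.02510556  0.097     ]
30 [array([295.8, 228.1]), array([309.5, 206.6]), array([285.1, 196.3]), array([270.9, 217.1])]
35 [array([297.5, 227.5]), array([308.9, 205.2]), array([283.5, 196.8]), array([271.4, 218.5])]
40 [array([299.2, 226.9]), array([308.2, 204. ]), array([281.9, 197.4]), array([272.1, 219.8])]
```

Yaw of about 35° is confirmed, and the jar is centred under the tool. Carrying it over the brace with a turn of -28.8°.

```bash
python3 -m jog '[{"offset":[-0.17,-0.81,0],"roll":-0.48,"claw":0.3},{"offset":[-0.17,-0.81,0],"roll":-0.48,"claw":0.3},{"offset":[-0.17,-0.81,0],"roll":-0.48,"claw":0.3},{"offset":[-0.17,-0.81,0],"roll":-0.48,"claw":0.3},{"offset":[-0.17,-0.81,0],"roll":-0.48,"claw":0.3},{"offset":[-0.17,-0.81,0],"roll":-0.48,"claw":0.3},{"offset":[-0.17,-0.81,0],"roll":-0.48,"claw":0.3},{"offset":[-0.17,-0.81,0],"roll":-0.48,"claw":0.3},{"offset":[-0.17,-0.81,0],"roll":-0.48,"claw":0.3},{"offset":[-0.17,-0.81,0],"roll":-0.48,"claw":0.3}]' && python3 -m jog '[{"offset":[0,0,-0.5],"roll":0,"claw":0.3},{"offset":[0,0,-0.3],"roll":0,"claw":0.3},{"offset":[0,0,0],"roll":0,"claw":0.3},{"offset":[0,0,0],"roll":0,"claw":0.3}]'
python3 -c "
from h import *
a=optics.snapshot('scene')[:,:,::-1];cv2.imwrite('pics/a3.png',a);b=optics.snapshot('top')[:,:,::-1];cv2.imwrite('pics/b3.png',b)
cv2.imwrite('pics/g3.png',np.hstack([cv2.resize(a[190:310,130:250],None,fx=5,fy=5,interpolation=2)[:,:500],cv2.resize(b[180:270,390:450],None,fx=5,fy=600/90,interpolation=2)]))"
```

```text
time: 4.72
position: [0.4971, -0.2651, 0.1572]
tool_rot: [-3.14, 0.004, -0.052]
ft_force: [0.5, -0.1, -3.5]
finger_gap: 0.634
finger_force: 85.4
time: 5.05
position: [0.4972, -0.2631, 0.1333]
tool_rot: [-3.139, 0.004, -0.049]
ft_force: [0.0, -0.3, -3.9]
finger_gap: 0.635
finger_force: 85.7
```

View pics/g3.png

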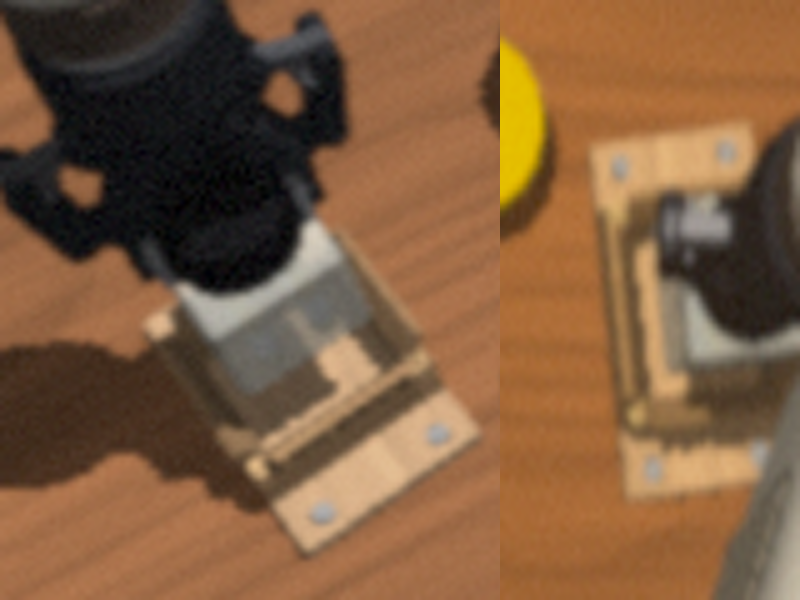

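The jar is over the brace. Its bottom front corners are at scene (179,268.4) and (204.4,252.4), and the brace mouth corners at scene (182,283.5) and (215,262). Comparing the two.

```bash
python3 - <<'E'
from h import *
P=np.array([sc.plane(p,.072) for p in((179,268.4),(204.4,252.4))]);e=P[1]-P[0]
y=np.degrees(np.arctan2(e[1],e[0]))-90;r=R.from_euler("z",y,degrees=True).as_matrix()
print(P,np.linalg.norm(e),y,P.mean(0)-r@[.032,0,0])
S=lambda x,y:(130+x/5,190+y/5)
B=np.array([sc.plane(S(*p),.008) for p in((478,436),(308,555))]);e=B[1]-B[0];y=np.degrees(np.arctan2(e[1],e[0]))+90;r=R.from_euler("z",y,degrees=True).as_matrix()
print(B,np.linalg.norm(e),y,B.mean(0)-r@[.075,0,0])
W=np.array([sc.plane(S(*p),.008) for p in((438,434),(322,512))]);e=W[1]-W[0];y=np.degrees(np.arctan2(e[1],e[0]))+90;r=R.from_euler("z",y,degrees=True).as_matrix()
print(W,np.linalg.norm(e),y,W.mean(0)-r@[.064,0,0])
# mouth front lip top corners z=.047
L=np.array([sc.plane(S(*p),.047) for p in((425,358),(255,465))]);print(L,np.linalg.norm(L[0]-L[1]))
E
```

```text
[[ 0.52824721 -0.28957879  0.072     ]
 [ 0.5225223  -0.2271486   0.072     ]] 0.06269212941085989 5.23942391597744 [ 0.49351846 -0.26128586  0.072     ]
[[ 0.56806022 -0.21074399  0.008     ]
 [ 0.57888804 -0.29928366  0.008     ]] 0.08919930253944851 6.972278481868429 [ 0.49902875 -0.26411801  0.008     ]
[[ 0.55716038 -0.22557905  0.008     ]
 [ 0.56342573 -0.28567234  0.008     ]] 0.060419017696860235 5.95217171499533 [ 0.49663809 -0.26226238  0.008     ]
[[ 0.54138816 -0.21597993  0.047     ]
 [ 0.54814819 -0.30042686  0.047     ]] 0.0847170680454758
```

```bash
python3 -m jog '[{"offset":[0.08,-0.04,-0.2],"roll":0.15,"claw":0.3},{"offset":[0,0,-0.3],"roll":0,"claw":0.3},{"offset":[0,0,-0.3],"roll":0,"claw":0.3},{"offset":[0,0,-0.3],"roll":0,"claw":0.3},{"offset":[0,0,-0.15],"roll":0,"claw":0.3},{"offset":[0,0,-0.15],"roll":0,"claw":0.3},{"offset":[0,0,0],"roll":0,"claw":0.3},{"offset":[0,0,0],"roll":0,"claw":0.3}]'
python3 -m jog '[{"offset":[0,0,-0.1],"roll":0,"claw":0.3},{"offset":[0,0,-0.1],"roll":0,"claw":0.3},{"offset":[0,0,-0.1],"roll":0,"claw":0.3},{"offset":[0,0,0],"roll":0,"claw":0.3}]'
python3 -m jog '[{"offset":[0,0,-0.1],"roll":0,"claw":0.3},{"offset":[0,0,-0.1],"roll":0,"claw":0.3},{"offset":[0,0,0],"roll":0,"claw":0.3}]'
```

```text
time: 5.82
position: [0.5009, -0.2656, 0.093]
tool_rot: [-3.141, 0.001, -0.034]
ft_force: [-0.6, -0.1, -5.0]
finger_gap: 0.632
finger_force: 85.8
time: 6.15
position: [0.5007, -0.2656, 0.0837]
tool_rot: [-3.141, 0.001, -0.034]
ft_force: [-0.0, 0.1, -5.3]
finger_gap: 0.633
finger_force: 85.8
time: 6.4
position: [0.5008, -0.2656, 0.0776]
tool_rot: [-3.141, 0.001, -0.034]
ft_force: [-1.1, -0.4, -4.6]
finger_gap: 0.637
finger_force: 85.8
```

```bash
python3 -m jog '[{"offset":[0,0,-0.1],"roll":0,"claw":0.3},{"offset":[0,0,-0.1],"roll":0,"claw":0.3},{"offset":[0,0,0],"roll":0,"claw":0.3}]'
python3 -m jog '[{"offset":[0,0,-0.05],"roll":0,"claw":0.3},{"offset":[0,0,-0.05],"roll":0,"claw":0.3},{"offset":[0,0,0],"roll":0,"claw":0.3},{"offset":[0,0,0],"roll":0,"claw":0.3}]'
```

```text
time: 6.65
position: [0.5008, -0.2655, 0.0715]
tool_rot: [-3.141, 0.001, -0.034]
ft_force: [-1.1, -0.6, -4.4]
finger_gap: 0.635
finger_force: 85.8
time: 6.98
position: [0.5011, -0.2657, 0.0702]
tool_rot: [3.141, -0.001, -0.034]
ft_force: [-4.3, 1.5, 5.2]
finger_gap: 0.628
finger_force: 86.4
```

Contact came at TCP z 0.070, as expected for the pocket floor, so the jar is seated. I'll open, rise about 4.5 mm to clear the shoulder, and regrip.

```bash
python3 -m jog '[{"offset":[0,0,0],"roll":0,"claw":0.8},{"offset":[0,0,0],"roll":0,"claw":0.85},{"offset":[0,0,0],"roll":0,"claw":0.85},{"offset":[0,0,0.15],"roll":0,"claw":0.85},{"offset":[0,0,0],"roll":0,"claw":0.85},{"offset":[0,0,0],"roll":0,"claw":0.85}]'
python3 -m jog '[{"offset":[0,0,0],"roll":0,"claw":0.5},{"offset":[0,0,0],"roll":0,"claw":0.4},{"offset":[0,0,0],"roll":0,"claw":0.3},{"offset":[0,0,0],"roll":0,"claw":0.3},{"offset":[0,0,0],"roll":0,"claw":0.3},{"offset":[0,0,0],"roll":0,"claw":0.3}]' 100
python3 -c "
from h import *
s=manip.read_state();print(s['wrist_torque'],s['q'])
a=optics.snapshot('scene')[:,:,::-1]
cv2.imwrite('pics/g4.png',cv2.resize(a[190:310,130:250],None,fx=5,fy=5,interpolation=2))"
```

```text
time: 7.48
position: [0.5017, -0.266, 0.0744]
tool_rot: [3.141, -0.001, -0.034]
ft_force: [-0.2, -0.2, -0.1]
finger_gap: 0.845
finger_force: 0.0
time: 7.98
position: [0.5012, -0.2653, 0.0744]
tool_rot: [-3.141, -0.001, -0.034]
ft_force: [-0.4, 2.3, 6.8]
finger_gap: 0.628
finger_force: 103.7
[0.4018469  0.22060571 0.01205916] [-4.87255821e-01  4.83484530e-01 -6.75573758e-02  1.01936443e+00
  7.81034446e-04  2.68815747e+00]
```

View pics/g4.png

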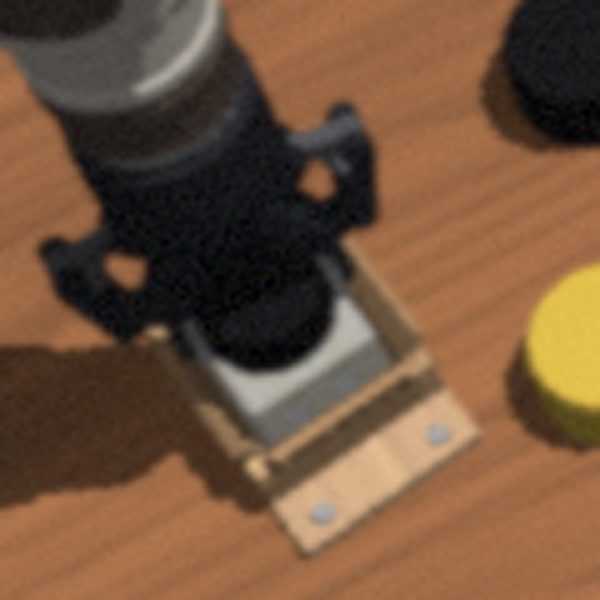

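The jar sits square and down in the pocket, with the shoulder just above the lips and the cap gripped. Now turning anticlockwise.

```bash
python3 -m jog '[{"offset":[0,0,0],"roll":0.5,"claw":0.3},{"offset":[0,0,0],"roll":0.5,"claw":0.3},{"offset":[0,0,0],"roll":0.5,"claw":0.3}]'
python3 -c "
from h import *
print(manip.read_state()['wrist_torque'])"
python3 -m jog '[{"offset":[0,0,0],"roll":0.5,"claw":0.3},{"offset":[0,0,0],"roll":0.5,"claw":0.3},{"offset":[0,0,0],"roll":0.5,"claw":0.3},{"offset":[0,0,0],"roll":0,"claw":0.3}]'
python3 -c "
from h import *
print(manip.read_state()['wrist_torque'])"
```

```text
time: 8.28
position: [0.5013, -0.2658, 0.0744]
tool_rot: [3.141, -0.001, 0.125]
ft_force: [-0.9, 1.6, 4.0]
finger_gap: 0.628
finger_force: 103.8
[ 0.16674723  0.04776194 -0.12618912]
time: 8.62
position: [0.5015, -0.2659, 0.0744]
tool_rot: [3.141, -0.001, 0.281]
ft_force: [-0.5, 1.4, 5.2]
finger_gap: 0.622
finger_force: 103.7
[0.08182706 0.05563106 0.14262539]
```

```bash
python3 -m jog '[{"offset":[0,0,0],"roll":0.5,"claw":0.3},{"offset":[0,0,0],"roll":0.5,"claw":0.3},{"offset":[0,0,0],"roll":0.5,"claw":0.3}]'
python3 -c "
from h import *
print(manip.read_state()['wrist_torque'])
a=optics.snapshot('scene')[:,:,::-1]
cv2.imwrite('pics/g5.png',cv2.resize(a[190:310,130:250],None,fx=5,fy=5,interpolation=2))"
```

```text
time: 8.87
position: [0.5016, -0.2658, 0.0744]
tool_rot: [3.141, -0.001, 0.438]
ft_force: [-1.2, 1.9, 4.2]
finger_gap: 0.621
finger_force: 103.7
[ 0.1750822   0.04552212 -0.08164435]
```

View pics/g5.png

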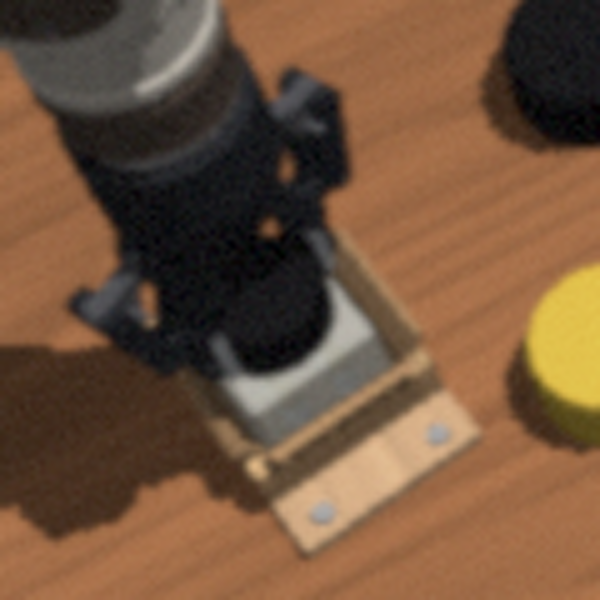

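The jar shoulder edges, at crop (245,415) to (388,357), are unchanged while the tool turned 27°. The cap is therefore turning on a still jar. Continuing.

```bash
python3 -m jog '[{"offset":[0,0,0],"roll":0.5,"claw":0.3},{"offset":[0,0,0],"roll":0.5,"claw":0.3},{"offset":[0,0,0],"roll":0.5,"claw":0.3},{"offset":[0,0,0],"roll":0.5,"claw":0.3},{"offset":[0,0,0],"roll":0.5,"claw":0.3},{"offset":[0,0,0],"roll":0.5,"claw":0.3},{"offset":[0,0,0],"roll":0.5,"claw":0.3}]'
python3 -m jog '[{"offset":[0,0,0],"roll":0.5,"claw":0.3},{"offset":[0,0,0],"roll":0.5,"claw":0.3},{"offset":[0,0,0],"roll":0.5,"claw":0.3},{"offset":[0,0,0],"roll":0.5,"claw":0.3},{"offset":[0,0,0],"roll":0.5,"claw":0.3},{"offset":[0,0,0],"roll":0.5,"claw":0.3},{"offset":[0,0,0],"roll":0,"claw":0.3},{"offset":[0,0,0],"roll":0,"claw":0.3}]'
python3 - <<'E'
from h import *
print(manip.read_state()['wrist_torque'])
a=optics.snapshot('scene')[:,:,::-1]
c=cv2.resize(a[190:310,130:250],None,fx=5,fy=5,interpolation=2);cv2.imwrite('pics/g6.png',c)
d=[(cv2.absdiff(cv2.imread(f'pics/{n}.png'),c)[330:480,200:440].mean()) for n in('g4','g5')];print(d)
# cross-correlated shift of the visible jar corner patch
for n in('g4','g5'):
    g=lambda i:cv2.cvtColor(i,6)
    for x,y in((250,370),(350,310)):
        t=g(cv2.imread(f'pics/{n}.png'))[y:y+70,x:x+60];w=g(c)[y-20:y+90,x-20:x+80]
        print(n,(x,y),np.array(cv2.minMaxLoc(cv2.matchTemplate(w,t,5))[3])-20)
E
```

```text
time: 9.5
position: [0.5014, -0.2654, 0.0748]
tool_rot: [3.141, -0.001, 0.804]
ft_force: [-1.2, 3.0, 8.3]
finger_gap: 0.629
finger_force: 103.8
time: 10.17
position: [0.5012, -0.2651, 0.0747]
tool_rot: [3.141, -0.001, 1.116]
ft_force: [-2.4, 3.2, 9.4]
finger_gap: 0.628
finger_force: 104.0
[0.60487637 0.41526697 0.05176889]
[np.float64(8.716898148148148), np.float64(6.537953703703704)]
g4 (250, 370) [-4  7]
g4 (350, 310) [ 0 -1]
g5 (250, 370) [-3  5]
g5 (350, 310) [0 0]
```

Fz rose from 4 to 9 N as the thread let go and the seal sprang. The turn is about 66° relative to a jar that barely moved. Lifting straight up.

```bash
python3 -m jog '[{"offset":[0,0,0.1],"roll":0,"claw":0.3},{"offset":[0,0,0.1],"roll":0,"claw":0.3},{"offset":[0,0,0.1],"roll":0,"claw":0.3},{"offset":[0,0,0.1],"roll":0,"claw":0.3},{"offset":[0,0,0],"roll":0,"claw":0.3}]'
python3 -m jog '[{"offset":[0,0,0.15],"roll":0,"claw":0.3},{"offset":[0,0,0.15],"roll":0,"claw":0.3},{"offset":[0,0,0.15],"roll":0,"claw":0.3},{"offset":[0,0,0.15],"roll":0,"claw":0.3},{"offset":[0,0,0.1],"roll":0,"claw":0.3},{"offset":[0,0,0.1],"roll":0,"claw":0.3},{"offset":[0,0,0],"roll":0,"claw":0.3},{"offset":[0,0,0],"roll":0,"claw":0.3},{"offset":[0,0,0],"roll":0,"claw":0.3},{"offset":[0,0,0],"roll":0,"claw":0.3}]'
python3 - <<'E'
from h import *
print(manip.read_state()['wrist_torque'],manip.read_state()['tool_rot'])
a=optics.snapshot('scene')[:,:,::-1]
c=cv2.resize(a[190:310,130:250],None,fx=5,fy=5,interpolation=2);cv2.imwrite('pics/g7.png',c)
E
```

```text
time: 10.63
position: [0.5013, -0.2661, 0.0861]
tool_rot: [3.141, 0.0, 1.117]
ft_force: [0.1, 0.3, 0.6]
finger_gap: 0.622
finger_force: 104.6
time: 11.47
position: [0.5008, -0.2656, 0.1095]
tool_rot: [-3.141, -0.0, 1.118]
ft_force: [0.2, -0.2, -1.2]
finger_gap: 0.626
finger_force: 104.7
[0.01623606 0.04967836 0.07586418] [-3.14101862e+00 -1.75512750e-05  1.11776189e+00]
```

View pics/g7.png

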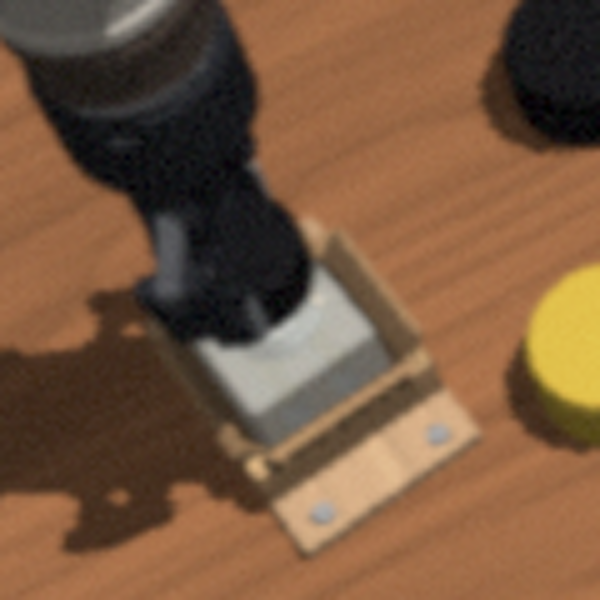

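The cap is held level above the jar. The clear neck is visible at about (315,305) in the crop, the jar is still square in the brace, and the wrist carries only the cap's weight. The lift was 35 mm, about 2 cm clear of the mouth. Handing in.

```bash
python3 -c "
from plant import manip
print(manip.sign_off())"
```

```text
the job is handed in; nothing more can be done
None
```

The jar is seated in the brace, and its cap is unscrewed and still in the gripper, held level about 2 cm above the mouth; I handed the job in with the clock at about 11.5 s, and no verdict was returned.

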